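Check in a specimen and close its filter block

TASK

Check in the urine specimen: turn the capped tube in its cup until its barcode faces the reader's red window, and leave it standing there. Then close the filter block for it: fit the loose white filter head, wells upward, over the two dowels of the aluminium base (either way round), press it down against the springy seal until it sits flush on the metal, and finish while still holding it pressed down, because the seal lifts it again if you let go. Leave everything else on the bench where it is.

Things in the scene. Friction and masses are not known exactly. Their poses are not given: they have to be found in the camera images.
- tube: Brown specimen tube with ribbed yellow screw cap (stays closed), upright and loose in the scan stand's cup, turned at random. Tube 28 mm across, 115 mm tall in all, about 60 g. Origin at the centre of its underside, z up, x towards the middle of its barcode: a white label with black bars, 120 degrees wide.
- tube_label (a point): Middle of the barcode on the tube's surface, 14.5 mm from the axis on the x side, 60 mm above the tube's underside.
- tube_cap (a point): On the tube's axis, 105 mm above its underside: mid-height of the cap, where to grip it. The cap is 34 mm across, 20 mm high. A black felt-tip stroke 5 mm wide runs from the middle of its top to the rim on the barcode's side, and down the rim.
- scan_stand: Fixed stand: grey plate 150 x 80 x 8 mm with an aluminium cup at x = -35 mm (43 mm across, 30 mm high, bore about 31 mm) and a dark barcode reader at x = 15 to 65 mm, 56 mm wide, its top 71 mm above the bench. Origin: plate centre, on the bench; z up; x from tube to reader. The barcode faces the reader when the tube's x points along this x.
- reader_window (a point): Centre of the reader's red window, which looks back at the tube along the stand's -x, 46 mm above the bench, 48 mm from the cup's axis.
- cup_floor (a point): Centre of the cup's floor, on its axis, 8 mm above the bench. The tube stands on it, so the cap's top is 123 mm above the bench.
- filter_base: Fixed aluminium base of the filter block, 150 (x) x 90 (y) x 40 mm tall, a brass hose barb reaching to 71 mm on its +y side. Origin at the centre of its underside, on the bench; z up; x along its length. Two steel dowels stand on its top at x = +54 and -54 mm, y = 0: 8 mm thick, 21 mm tall, the last 7 mm tapering to 3 mm.
- base_top (a point): Centre of the base's flat top, 40 mm up. Around it a rectangular orange-brown silicone seal, 84 x 52 mm, stands 4 mm proud and gives straight down: it starts to sink at 3 N, then 2 N per mm, so about 11 N (head's weight included) brings the head's underside flush on the metal. Let go, the head rides up to about 44 mm above the bench.
- filter_head: Loose white plastic filter head, about 240 g, wells up on the mat. Flange 130 (x) x 64 (y) x 12 mm with two 9.5 mm through holes at x = +54 and -54 mm, y = 0; on its middle a block 76 (x) x 40 (y) mm, 28 mm high, with three wells. Origin at the centre of its underside, z up, x along its length. Fits either way round. Grip it across the block's 40 mm, fingertips just above the flange.
- mat: Fixed dark blue-grey drying mat, 240 (x) x 130 (y) x 3 mm, origin at the centre of its underside on the bench; the filter head lies near its -x end and the dish near its +x end.
- dish: Bystander on the mat: pale round dish of membranes, 53 mm across, 15 mm tall, origin at the centre of its underside. Leave alone.
- stain_bottle: Bystander: brown dropper bottle with a dark red bulb, 38 mm across, 105 mm tall, origin under its centre. Leave alone.
- iodine_bottle: Bystander: brown dropper bottle with a black bulb, 38 mm across, 105 mm tall, origin under its centre. Leave alone.
- specimen_cup: Bystander: pale specimen cup with a red lid, 68 mm across, 68 mm tall, origin under its centre. Leave alone.
- slide_box: Bystander: green slide box with a pale lid, 81 (x) x 35 (y) x 29 mm, origin under its centre. Leave alone.
- marker: Bystander: white and black felt marker lying along its x, 130 mm long, 15 mm thick, origin under its centre. Leave alone.
Not all that is in view belongs to the job. Of the things that look like the tube, the larger one is meant.

How it is judged:
By the outcome, as a careful person would: the job done as asked, in the order asked, and still so for the second after the job is handed in, while the arm keeps its last pose, push and grip.
It also fails if it takes over 58 s, if anything falls off the work surface, if the arm or the gripper's body presses on something with over 40 N, if the wrist force passes 120 N, or if a joint passes its speed limit or range.

ROBOT

A 6-joint arm with a two-finger parallel gripper is mounted at the origin on the work surface. World frame = base frame: x ahead of the robot, y to its left, z up, the work surface at z = 0. Lengths are in m, angles in rad, forces in N, time in s.
With the tool pointing down it reaches from about 0.25 to 0.775 m from the base axis. Payload 4 kg.
Tool frame: the origin (TCP) lies midway between the tips of the shut fingers; the grasp point (between the pads) lies 19 mm behind it (r.grip_point_offset is the distance from the TCP to the grasp point, in m); z points along the fingers, x is the direction in which the jaws open and shut, and the axes are right-handed (so a half turn about z gives the same grasp; the last joint's range is limited). The gripper opens to 94 mm and grips with 3 to 60 N. Pads are 16 mm wide; open, the fingers measure 119 mm over their backs; the gripper's body (75 mm by 177 mm) begins 78 mm behind the grasp point.
Start: joints at [-1.406, 0.087, 1.371, -0, 1.684, -0.103], TCP at [0.146, -0.53, 0.206] pointing down, gripper open.
Joint ranges: [-3.1, 3.1], [-0.76, 2.03], [0.27, 2.55], [-1.08, 4.22], [0.17, 2.65], [-2.57, 2.57]. Speed limits (rad/s): [2.79, 2.79, 3.14, 3.14, 3.14, 3.14].

INTERFACE

Orientations are given as a rotation vector (axis times angle).
In Python, from cell import r gives the robot as it stands. The module is installed in compiled form; this text tells all that it offers.
- The arm moves only by the tool apply_moves, never from a script. Its arguments are lists of equal length, an entry for each row: "travel": the shift along the tool's x, y, z each as a share of 40 mm, from -1 to 1, a list of three; "rotation": the turn, a rotation vector about the tool's x, y, z each as a share of 4 degrees, from -1 to 1, a list of three; "fingers": the closure, from 0 (fully open) to 1 (shut). In form: {"travel": [[tx, ty, tz], ...], "rotation": [[wx, wy, wz], ...], "fingers": [fingers, ...]}. A call has 1 to 10 rows; each row shifts and turns the commanded pose from where the row before left it, along the tool's axes as they then stand; what a row does not reach is not made up. A row lasts 1/12 s, in which the tool goes at most 41.7 mm and 7.16 degrees, less where a joint would pass 70% of its speed; a pose out of reach is approached as far as the arm can. A call with a number of a shift or a turn outside -1 to 1 is refused whole. A call with a gripper value outside its range is refused whole. The fingers move at their own pace and stop on an object; the grip force is fixed at half the most. Time passes only in rows, so rows that do not move let the fingers close. It gives the time, the measured TCP pose, the force and the opening at its end, in the units of the state.
- r.get_state(): the state, without advancing time (a new reading comes with each control period).
- r.capture(name): name is "side" or "top"; returns a dict with "img" (480x640x3 uint8, blue, green, red), "range_z" (480x640 float32, m along the optical axis (not along the pixel's ray), 0 where there is no reading), "K" (3x3 intrinsics, pixels), "origin" and "orientation" of the camera in the world. Camera axes: x right, y down, z forward; pixel columns grow to the right and rows downward; lengths in m; the calibration is good to about 2 mm. A picture is of the moment at which its call begins.
- r.sign_off(): hands the job in, once; it reports no verdict.
The state is a dict: "clock": time; "joints": joint angles; "qvel": joint speeds; "joint_efforts": joint torques, N m; "tool_pos": TCP position; "orientation": TCP orientation; "ft_force": force on the tool from outside, world axes, zero at the start; "moment": the same for the moment, N m; "grip_width": finger opening in m.
Only numpy, scipy, OpenCV 4.12 (cv2) and the standard library are available. Lean on these libraries where they do the work, as an engineer would, in place of code of your own. Each camera call takes 0.05 s, during which the arm holds its last target.

## Working session

There is one attempt and no reset: what is moved stays moved. The work goes in short steps, Python scripts to look and compute and a tool call to move; the robot and the scene stay as the last step left them, time stands still between calls to the robot, and variables do not carry over. Pictures are saved under pics/ and viewed, and the job is handed in when it is done.

Besides the shell and the picture viewer there is one more tool, called after ">>>" as name(argument=value, ...) on one line, values as JSON. apply_moves: Moves the arm, as the interface text tells. Shift numbers are shares of 40 mm and turn numbers shares of 4 degrees, none past 1 either way. Its arguments: {"type":"object","properties":{"travel":{"type":"array"},"rotation":{"type":"array"},"fingers":{"type":"array"}},"required":["travel","rotation","fingers"]}

```bash
mkdir -p pics; python3 - <<'E'
from cell import r
import numpy as np, cv2, pickle
s=r.get_state(); print(s)
print(r.grip_point_offset)
for n in ("top","side"):
    c=r.capture(n); cv2.imwrite(f"pics/{n}0.png",c["img"]); pickle.dump(c,open(f"{n}0.pkl","wb"))
    print(n,c["K"],c["origin"],c["orientation"])
E
```

```text
{'clock': 0.0, 'joints': array([-1.40607591e+00,  8.79919258e-02,  1.37222823e+00,  9.57605583e-06,
        1.68358687e+00, -1.03086994e-01]), 'qvel': array([-0.00145942, -0.00185517,  0.00102868,  0.00208958,  0.00056419,
       -0.00200154]), 'joint_efforts': array([-6.96461611e-04, -3.40185750e+01, -3.02426112e+01,  7.17400527e-02,
        3.29566130e-02, -1.63750915e-04]), 'tool_pos': array([ 0.14545705, -0.52986141,  0.20429719]), 'orientation': array([-2.49691545,  1.90405873,  0.0025227 ]), 'ft_force': array([0.19417725, 0.39717471, 0.74463895]), 'moment': array([ 0.00787768,  0.04898601, -0.0151284 ]), 'grip_width': 0.09376992000136272}
0.0188
top [[545.52004622   0.         318.8405595 ]
 [  0.         545.52004622 234.13258812]
 [  0.           0.           1.        ]] [0.3776602  0.02479042 1.25419929] [-2.11295148  2.13225558 -0.21171546]
side [[446.53078335   0.         317.4030738 ]
 [  0.         446.53078335 239.13013196]
 [  0.           0.           1.        ]] [0.39344325 0.59045386 0.6873913 ] [-0.43295484  2.74439324 -1.17883579]
```

View pics/top0.png

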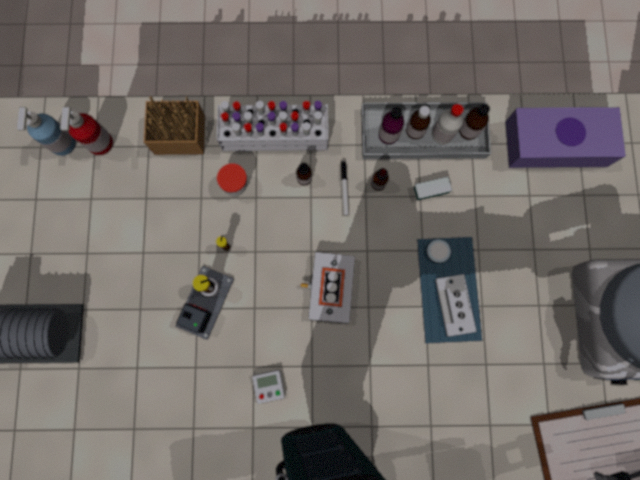

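View pics/side0.png

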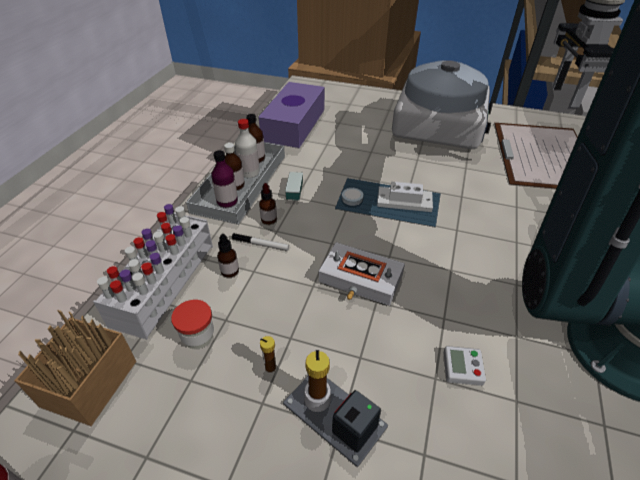

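The top view shows two yellow-capped tubes. One is at (204,284), standing in the scan stand's cup. The other is smaller, loose at (223,243). The larger one in the cup fits the description. I'll confirm it in an enlarged crop and measure.

```bash
cat > h.py <<'E'
import numpy as np, cv2, pickle
from scipy.spatial.transform import Rotation as R
def ray(c,u,v):
    Rm=R.from_rotvec(c["orientation"]).as_matrix()
    K=c["K"]; d=np.array([(u-K[0,2])/K[0,0],(v-K[1,2])/K[1,1],1.0]); return Rm@d
def onz(c,u,v,z):
    d=ray(c,u,v); o=np.array(c["origin"]); return o+d*(z-o[2])/d[2]
def proj(c,p):
    Rm=R.from_rotvec(c["orientation"]).as_matrix(); q=Rm.T@(np.array(p)-c["origin"]); K=c["K"]
    return K[0,0]*q[0]/q[2]+K[0,2],K[1,1]*q[1]/q[2]+K[1,2]
def cloud(c):
    Rm=R.from_rotvec(c["orientation"]).as_matrix(); K=c["K"]; z=c["range_z"].astype(float)
    v,u=np.mgrid[:480,:640]
    P=np.stack([(u-K[0,2])/K[0,0]*z,(v-K[1,2])/K[1,1]*z,z],-1)@Rm.T+c["origin"]
    P[z==0]=np.nan; return P
def crop(c,x0,y0,w,h,f,name):
    cv2.imwrite(name,cv2.resize(c["img"][y0:y0+h,x0:x0+w],None,fx=f,fy=f,interpolation=cv2.INTER_CUBIC))
E
python3 - <<'E'
from h import *
t=pickle.load(open("top0.pkl","rb")); s=pickle.load(open("side0.pkl","rb"))
a=cv2.resize(t["img"][225:345,165:245],None,fx=5,fy=5,interpolation=cv2.INTER_CUBIC)
b=cv2.resize(s["img"][330:470,245:395],None,fx=600/140,fy=600/140,interpolation=cv2.INTER_CUBIC)[:, :400]
cv2.imwrite("pics/c1.png",np.hstack([a,b]))
a=cv2.resize(t["img"][245:330,295:365],(400,486),interpolation=cv2.INTER_CUBIC)
b=cv2.resize(t["img"][265:350,415:485],(400,486),interpolation=cv2.INTER_CUBIC)
cv2.imwrite("pics/c2.png",np.hstack([a,b]))
E
```

```text
(no output)
```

View pics/c1.png

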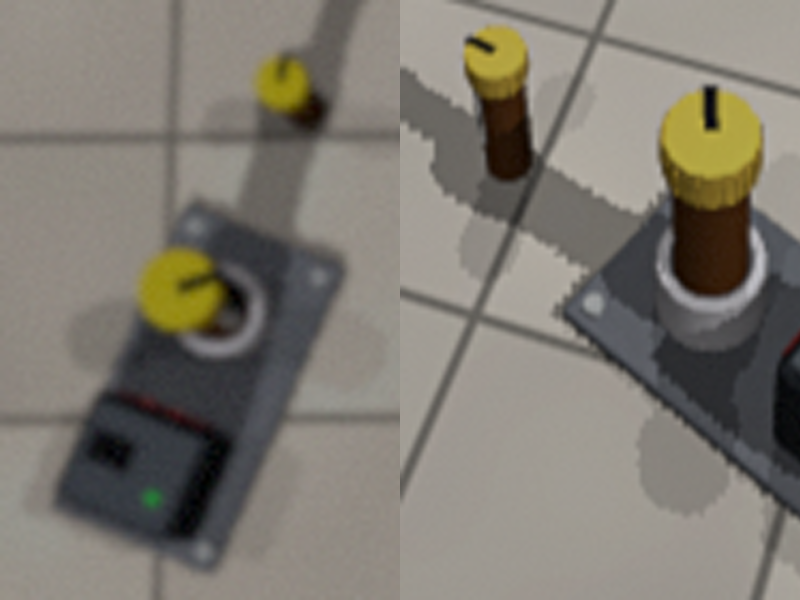

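View pics/c2.png

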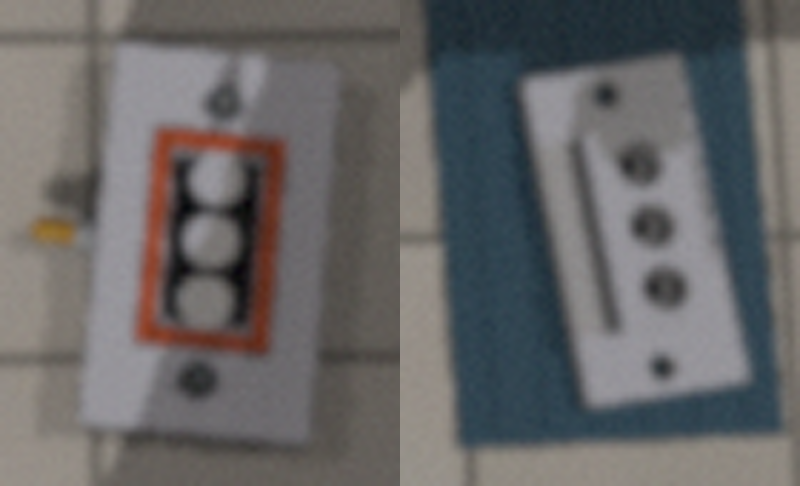

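The larger tube is in the cup: its cap is about 17 px wide in the top view, its body rises out of the cup, and the small loose tube beside it is the decoy. Next I'll measure everything.

```bash
python3 - <<'E'
from h import *
t=pickle.load(open("top0.pkl","rb")); s=pickle.load(open("side0.pkl","rb"))
P=cloud(t); PS=cloud(s)
def yel(c,x0,y0,x1,y1):
    hsv=cv2.cvtColor(c["img"],cv2.COLOR_BGR2HSV); m=cv2.inRange(hsv,(18,110,80),(38,255,255)); z=np.zeros_like(m); z[y0:y1,x0:x1]=m[y0:y1,x0:x1]; return z
# cap in top
m=yel(t,185,268,215,300); ys,xs=np.where(m); print("cap px",xs.mean(),ys.mean(),len(xs))
hull=cv2.convexHull(np.stack([xs,ys],1)); (cx,cy),rad=cv2.minEnclosingCircle(hull); print(cx,cy,rad, onz(t,cx,cy,.123))
# point clouds by height: cap top
for nm,Q in (("top",P),("side",PS)):
    q=Q.reshape(-1,3); k=(abs(q[:,2]-.123)<.006)&(abs(q[:,0]-.29)<.12)&(abs(q[:,1]-.28)<.12)
    print(nm,"cap cloud",k.sum(),q[k].mean(0) if k.any() else None, (q[k].min(0)+q[k].max(0))/2 if k.any() else None)
# screws of stand, top view
sc=[onz(t,165+u/5,225+v/5,.008) for u,v in ((195,222),(318,275),(203,552))]; print("screws",sc)
d=sc[2]-sc[1]; print("stand yaw(screw)",np.degrees(np.arctan2(d[1],d[0])), np.linalg.norm(d), np.linalg.norm(sc[0]-sc[1]))
print("centre(diag)",(sc[0]+sc[2])/2 )
# stroke top
for c,pts,z in ((t,[(165+180/5,225+289/5),(165+216/5,225+273/5)],.123),(s,[(245+(710-400)*140/600,330+130*140/600),(245+(710-400)*140/600,330+88*140/600)],.123)):
    a,b=[onz(c,*p,z) for p in pts]; d=b-a; print("stroke",a,b,np.degrees(np.arctan2(d[1],d[0])))
# Base & head top clouds
for nm,Q in (("top",P),("side",PS)):
  q=Q.reshape(-1,3)
  for lab,z0,cx,cy,rr in (("base",.040,.28,.02,.11),("flange",.015,.3,-.25,.12),("block",.043,.3,-.25,.12),("plate",.008,.25,.28,.14),("reader",.071,.25,.28,.14)):
    k=(abs(q[:,2]-z0)<.003)&(abs(q[:,0]-cx)<rr)&(abs(q[:,1]-cy)<rr)
    if k.sum()>20:
      (a,b),(w,h),an=cv2.minAreaRect((q[k][:,:2]*1000).astype(np.float32)); print(nm,lab,k.sum(),"ctr",a,b,"size",w,h,"ang",an)
# pin/hole pixels
for lab,pts,z in (("dowels",[(295+222*.175,245+100*.175),(295+198*.175,245+378*.175)],.058),("holes",[(415+(606-400)*.175,265+93*.175),(415+(662-400)*.175,265+367*.175)],.015)):
    a,b=[onz(t,*p,z) for p in pts]; d=a-b; print(lab,a,b,(a+b)/2,np.degrees(np.arctan2(d[1],d[0])),np.linalg.norm(d))
E
```

```text
cap px 200.26415094339623 282.8632075471698 212
200.4166717529297 282.5833435058594 8.632246971130371 [0.4984649  0.26378752 0.123     ]
top cap cloud 0 None None
side cap cloud 0 None None
screws [array([0.54100089, 0.28083659, 0.008     ]), array([0.51608509, 0.22385561, 0.008     ]), array([0.39190169, 0.272663  , 0.008     ])]
stand yaw(screw) 158.54385226046583 0.1334304298235507 0.062190261611957
centre(diag) [0.46645129 0.27674979 0.008     ]
stroke [0.49800366 0.26256432 0.123     ] [0.50452655 0.24783842 0.123     ] -66.10888120611058
stroke [0.4994822 0.2639695 0.123    ] [0.50444112 0.24865869 0.123     ] -72.05371149057227
top flange 282 ctr 406.2077941894531 -297.70703125 size 33.616920471191406 65.88129425048828 ang 7.551906585693359
top block 26 ctr 417.2635803222656 -294.08831787109375 size 38.54890441894531 4.496259689331055 ang 89.35323333740234
top plate 631 ctr 249.85935974121094 280.49639892578125 size 279.69622802734375 278.8789367675781 ang 0.02079475112259388
side flange 182 ctr 403.6412658691406 -296.7288818359375 size 70.99003601074219 32.48849868774414 ang 89.980224609375
side plate 105 ctr 335.9906005859375 199.62440490722656 size 193.1774444580078 52.865821838378906 ang 42.302513122558594
dowels [ 0.54724666 -0.01590237  0.058     ] [ 0.44062982 -0.00518394  0.058     ] [ 0.49393824 -0.01054315  0.058     ] -5.740786863742322 0.10715426219781503
holes [ 0.50781932 -0.2838388   0.015     ] [ 0.39999159 -0.29978409  0.015     ] [ 0.45390546 -0.29181145  0.015     ] 8.411792796814948 0.1090003247219835
```

```bash
python3 - <<'E'
from h import *
t=pickle.load(open("top0.pkl","rb")); s=pickle.load(open("side0.pkl","rb"))
for nm,c in (("top",t),("side",s)):
  q=cloud(c).reshape(-1,3)
  for lab,z0,dz,cx,cy,rr in (("cap",.123,.006,.5,.262,.04),("base",.040,.002,.494,-.01,.1),("seal",.0445,.002,.494,-.01,.1),("flange",.015,.003,.454,-.29,.09),("block",.043,.004,.454,-.29,.09),("plate",.008,.003,.466,.277,.1),("cup",.038,.003,.5,.262,.05),("reader",.071,.003,.44,.28,.07)):
    k=(abs(q[:,2]-z0)<dz)&(abs(q[:,0]-cx)<rr)&(abs(q[:,1]-cy)<rr)
    if k.sum()>10:
      (a,b),(w,h),an=cv2.minAreaRect((q[k][:,:2]*1000).astype(np.float32)); print(nm,lab,k.sum(),"ctr %.1f %.1f size %.1f %.1f ang %.1f"%(a,b,w,h,an),"mean",(q[k].mean(0)*1000).round(1))
    else: print(nm,lab,k.sum())
E
```

```text
top cap 222 ctr 498.2 264.2 size 32.5 33.3 ang 45.4 mean [497.7 264.2 123.7]
top base 1308 ctr 494.8 -9.7 size 89.9 150.0 ang 83.9 mean [493.3 -10.1  40.2]
top seal 809 ctr 494.2 -9.4 size 89.3 147.9 ang 83.8 mean [494.1  -8.5  44. ]
top flange 718 ctr 454.1 -290.3 size 129.9 65.6 ang 8.7 mean [ 450.4 -286.9   15.2]
top block 464 ctr 454.0 -290.2 size 76.3 41.8 ang 9.6 mean [ 453.6 -290.    43.3]
top plate 1161 ctr 466.0 276.9 size 198.0 199.1 ang 89.5 mean [471.8 269.4   7.9]
top cup 67 ctr 495.3 259.6 size 28.5 39.2 ang 64.9 mean [493.5 256.9  38.5]
top reader 410 ctr 453.1 283.3 size 51.9 99.7 ang 68.5 mean [429.5 293.   71.1]
side cap 424 ctr 499.3 265.4 size 33.8 33.6 ang 54.4 mean [499.  266.  122.2]
side base 1891 ctr 495.8 -9.5 size 91.6 149.2 ang 84.2 mean [493.9  -6.1  39.9]
side seal 297 ctr 495.5 -9.2 size 111.7 69.7 ang 6.6 mean [498.   -7.8  43.8]
side flange 501 ctr 455.3 -289.9 size 130.1 70.0 ang 9.6 mean [ 453.8 -281.2   14.4]
side block 298 ctr 456.1 -290.6 size 74.7 45.7 ang 8.4 mean [ 454.7 -289.3   42.2]
side plate 2183 ctr 467.4 278.5 size 81.5 150.3 ang 67.7 mean [471.8 289.9   7.5]
side cup 209 ctr 489.7 286.3 size 39.6 73.4 ang 23.8 mean [496.  273.7  37.5]
side reader 1071 ctr 457.2 282.2 size 50.1 104.3 ang 67.1 mean [431.5 294.1  70.6]
```

```bash
cat >> h.py <<'E'
def stroke(c,ctr,z=.123):
    g=c["img"].astype(int).max(2); pts=[];W=[]
    u0,v0=proj(c,[ctr[0],ctr[1],z])
    for v in range(int(v0)-20,int(v0)+20):
        for u in range(int(u0)-20,int(u0)+20):
            if not(0<=u<640 and 0<=v<480): continue
            p=onz(c,u,v,z)[:2]-ctr
            if 3<np.hypot(*p)<15 or True:
                rr=np.hypot(*p)
                if .004<rr<.0145: pts.append(p); W.append(max(0,110-g[v,u]))
    pts=np.array(pts);W=np.array(W,float); m=(pts*W[:,None]).sum(0)
    return np.degrees(np.arctan2(m[1],m[0])), (W>40).sum()
def tstate(s):
    Rm=R.from_rotvec(s["orientation"]).as_matrix()
    return dict(t=round(s["clock"],2),pos=(s["tool_pos"]*1000).round(1),yaw=round(float(np.degrees(np.arctan2(Rm[1,0],Rm[0,0]))),2),tilt=(np.degrees(np.arcsin(Rm[:2,2]))).round(2),q=np.degrees(s["joints"]).round(1),F=s["ft_force"].round(1),w=round(s["grip_width"]*1000,1))
def totool(dxyz_mm,yawdeg):
    a=np.radians(yawdeg);d=np.array(dxyz_mm)
    return np.array([d[0]*np.cos(a)+d[1]*np.sin(a), d[0]*np.sin(a)-d[1]*np.cos(a), -d[2]])/40
E
python3 - <<'E'
from h import *
from cell import r
t=pickle.load(open("top0.pkl","rb")); s=pickle.load(open("side0.pkl","rb"))
print(stroke(t,np.array([.4982,.2640])),stroke(s,np.array([.4993,.2654])))
S=tstate(r.get_state());print(S)
print("decoy",onz(t,165+282/5,225+85/5,.08))
d=np.array([498.8,264.5,204])-S["pos"]; print(d, totool(d,S["yaw"]))
E
```

```text
(np.float64(-64.21642745456298), np.int64(3)) (np.float64(-70.13014315585913), np.int64(18))
{'t': 0.1, 'pos': array([ 145.5, -529.9,  204.4]), 'yaw': -74.66, 'tilt': array([-0.02,  0.11]), 'q': array([-80.6,   5. ,  78.6,   0. ,  96.5,  -5.9]), 'F': array([-0.7,  0.3,  0.1]), 'w': 93.8}
decoy [0.59148746 0.22991738 0.08      ]
[ 3.533e+02  7.944e+02 -4.000e-01] [-1.68158412e+01 -1.37717152e+01  1.00000000e-02]
```

>>> apply_moves(travel=[[-0.4,-0.33,0],[-0.8,-0.655,0],[-0.8,-0.655,0],[-0.8,-0.655,0],[-0.8,-0.655,0],[-0.8,-0.655,0],[-0.8,-0.655,0],[-0.8,-0.655,0],[-0.8,-0.655,0],[-0.8,-0.655,0]], rotation=[[0,0,0],[0,0,0],[0,0,0],[0,0,0],[0,0,0],[0,0,0],[0,0,0],[0,0,0],[0,0,0],[0,0,0]], fingers=[0,0,0,0,0,0,0,0,0,0])

```text
clock: 0.93
tool_pos: [0.3052, -0.1694, 0.2052]
orientation: [-2.497, 1.906, -0.0]
ft_force: [0.9, -1.4, -0.2]
grip_width: 0.0942
```

>>> apply_moves(travel=[[-0.8,-0.655,0],[-0.8,-0.655,0],[-0.8,-0.655,0],[-0.8,-0.655,0],[-0.8,-0.655,0],[-0.8,-0.655,0],[-0.8,-0.655,0],[-0.8,-0.655,0],[-0.8,-0.655,0],[-0.8,-0.655,0]], rotation=[[0,0,0],[0,0,0],[0,0,0],[0,0,0],[0,0,0],[0,0,0],[0,0,0],[0,0,0],[0,0,0],[0,0,0]], fingers=[0,0,0,0,0,0,0,0,0,0])

```text
clock: 1.77
tool_pos: [0.4732, 0.2088, 0.2049]
orientation: [2.498, -1.904, -0.0]
ft_force: [-0.4, -0.1, 0.2]
grip_width: 0.0941
```

>>> apply_moves(travel=[[-0.6,-0.45,0],[-0.2,-0.1,0],[0,0,0],[0,0,0],[0,0,0],[0,0,0],[0,0,0],[0,0,0],[0,0,0],[0,0,0]], rotation=[[0,0,-1],[0,0,-1],[0,0,-1],[0,0,-1],[0,0,-1],[0,0,-1],[0,0,-1],[0,0,-1],[0,0,-1],[0,0,-1]], fingers=[0,0,0,0,0,0,0,0,0,0])

```text
clock: 2.6
tool_pos: [0.485, 0.2432, 0.2047]
orientation: [3.0, -0.93, -0.002]
ft_force: [-0.5, -0.0, 0.3]
grip_width: 0.0941
```

>>> apply_moves(travel=[[0,0,0],[0,0,0],[0,0,0],[0,0,0],[0,0,0],[0,0,0],[0,0,0],[0,0,0],[0,0,0],[0,0,0]], rotation=[[0,0,-1],[0,0,-1],[0,0,-1],[0,0,-1],[0,0,-1],[0,0,-1],[0,0,-1],[0,0,-1],[0,0,-1],[0,0,-1]], fingers=[0,0,0,0,0,0,0,0,0,0])

```text
clock: 3.43
tool_pos: [0.485, 0.2432, 0.2047]
orientation: [3.137, 0.152, -0.002]
ft_force: [0.0, 0.5, 0.6]
grip_width: 0.0939
```

>>> apply_moves(travel=[[0,0,0],[0,0,0],[0,0,0],[0,0,0],[0,0,0],[0,0,0],[0,0,0],[0,0,0],[0,0,0],[0,0,0]], rotation=[[0,0,-1],[0,0,-1],[0,0,-1],[0,0,-1],[0,0,-1],[0,0,-1],[0,0,-1],[0,0,-1],[0,0,0],[0,0,0]], fingers=[0,0,0,0,0,0,0,0,0,0])

```text
clock: 4.27
tool_pos: [0.4851, 0.2432, 0.2049]
orientation: [2.977, 1.003, -0.002]
ft_force: [0.1, 0.6, 1.1]
grip_width: 0.0942
```

```bash
cat > look.py <<'E'
from h import *
from cell import r
import sys
n=sys.argv[1]
for c in sys.argv[2:]:
    k=r.capture(c); pickle.dump(k,open(f"{c}{n}.pkl","wb")); cv2.imwrite(f"pics/{c}{n}.png",k["img"])
print(tstate(r.get_state()))
E
python3 look.py 1 side top
```

```text
{'t': 4.37, 'pos': array([485.2, 243.3, 205.1]), 'yaw': 37.27, 'tilt': array([-0.03, -0.02]), 'q': array([ 20.6,   4.1,  79.5,  -0. ,  96.4, -16.6]), 'F': array([ 0.1,  0.6, -0.5]), 'w': 93.9}
```

```bash
python3 - <<'E'
from h import *
t=pickle.load(open("top1.pkl","rb")); s=pickle.load(open("side1.pkl","rb"))
a=cv2.resize(t["img"][190:340,150:280],(520,600),interpolation=cv2.INTER_CUBIC)
b=cv2.resize(s["img"][240:440,210:300],(270,600),interpolation=cv2.INTER_CUBIC)
b=cv2.resize(s["img"][220:420,250:343],(280,600),interpolation=cv2.INTER_CUBIC)
cv2.imwrite("pics/c3.png",np.hstack([a,b]))
for c in (t,s): print(proj(c,[.4852,.2433,.2051]),proj(c,[.4852,.2433,.2051-.0188+.04]))
# fingertip cloud
for nm,c in (("top",t),("side",s)):
    q=cloud(c).reshape(-1,3); k=(q[:,2]>.2)&(q[:,2]<.23)&(np.hypot(q[:,0]-.485,q[:,1]-.243)<.08)
    a=np.radians(37.27); dx=(q[k][:,:2]-[.4852,.2433])*1000; X=dx@[np.cos(a),np.sin(a)];Y=dx@[np.sin(a),-np.cos(a)]
    print(nm,k.sum(),"X",np.percentile(X,[0,5,50,95,100]).round(1),"Y",np.percentile(Y,[0,5,50,95,100]).round(1), "zmin",q[k][:,2].min())
E
```

```text
(np.float64(201.9780350810293), np.float64(284.9040786732118)) (np.float64(199.6679160725788), np.float64(283.772967130106))
(np.float64(332.353150439493), np.float64(316.7973255365015)) (np.float64(332.72456869160396), np.float64(306.87023197494733))Traceback (most recent call last):
  File "<stdin>", line 12, in <module>
    return _quantile_unchecked(
        a, q, axis, out, overwrite_input, method, keepdims, weights)
    return _ureduce(a,
                    func=_quantile_ureduce_func,
    ...<5 lines>...
                    overwrite_input=overwrite_input,
                    method=method)
    r = func(a, **kwargs)
    result = _quantile(arr,
                       quantiles=q,
    ...<2 lines>...
                       out=out,
                       weights=wgt)
    slices_having_nans = np.isnan(arr[-1, ...])
                                  ~~~^^^^^^^^^
IndexError: index -1 is out of bounds for axis 0 with size 0
```

View pics/c3.png

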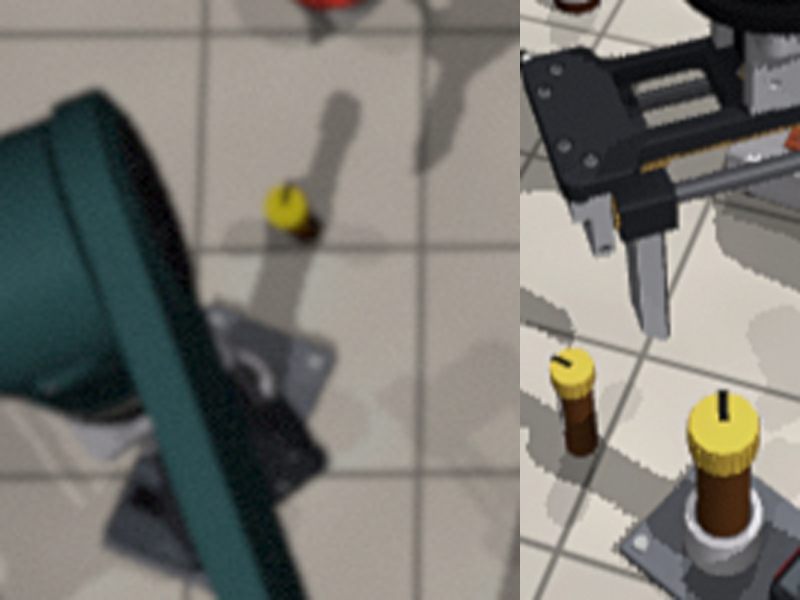

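```bash
python3 -c "
from h import *
print(totool([498.8-485.1,264.6-243.3,94-205],37.27))"
```

```text
[ 0.59502529 -0.21635019  2.775     ]
```

>>> apply_moves(travel=[[0.3,-0.11,0],[0.295,-0.106,0],[0,0,0.5],[0,0,0.7],[0,0,0.7],[0,0,0.5],[0,0,0.375],[0,0,0],[0,0,0]], rotation=[[0,0,0],[0,0,0],[0,0,0],[0,0,0],[0,0,0],[0,0,0],[0,0,0],[0,0,0],[0,0,0]], fingers=[0,0,0,0,0,0,0,0,0])

```text
clock: 5.12
tool_pos: [0.4984, 0.2644, 0.0936]
orientation: [2.976, 1.005, -0.004]
ft_force: [-1.4, 0.3, 0.4]
grip_width: 0.0938
```

```bash
python3 look.py 2 side; python3 - <<'E'
from h import *
s=pickle.load(open("side2.pkl","rb")); crop(s,250,280,150,140,4.2,"pics/c4.png")
E
```

```text
{'t': 5.17, 'pos': array([499.4, 264.8,  95.1]), 'yaw': 37.31, 'tilt': array([0.04, 0.01]), 'q': array([ 22.2,   9.6,  86.1,  -0. ,  84.3, -15.1]), 'F': array([ 0.4, -0.4,  0.2]), 'w': 94.0}
```

View pics/c4.png

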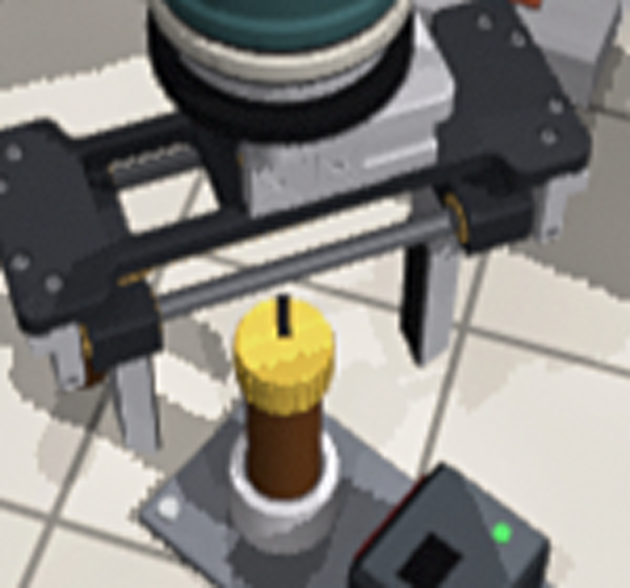

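The cap at about (285,350) in the crop is centred between the two fingers. Closing and turning the tube now.

>>> apply_moves(travel=[[0,0,0],[0,0,0],[0,0,0],[0,0,0],[0,0,0],[0,0,0],[0,0,0],[0,0,0]], rotation=[[0,0,0],[0,0,0],[0,0,0],[0,0,0],[0,0,0],[0,0,0],[0,0,0],[0,0,0]], fingers=[1,1,1,1,1,1,1,1])

```text
clock: 5.83
tool_pos: [0.499, 0.2646, 0.0944]
orientation: [2.976, 1.006, -0.0]
ft_force: [0.8, -0.6, -0.0]
grip_width: 0.0442
```

>>> apply_moves(travel=[[0,0,0],[0,0,0],[0,0,0],[0,0,0],[0,0,0]], rotation=[[0,0,0],[0,0,0],[0,0,0],[0,0,0],[0,0,0]], fingers=[1,1,1,1,1])

```text
clock: 6.25
tool_pos: [0.499, 0.2646, 0.0944]
orientation: [2.976, 1.006, -0.0]
ft_force: [-0.1, -1.1, -0.4]
grip_width: 0.0331
```

>>> apply_moves(travel=[[0,0,0],[0,0,0],[0,0,0],[0,0,0],[0,0,0],[0,0,0],[0,0,0],[0,0,0],[0,0,0],[0,0,0]], rotation=[[0,0,0],[0,0,0.5],[0,0,1],[0,0,1],[0,0,1],[0,0,1],[0,0,1],[0,0,1],[0,0,1],[0,0,1]], fingers=[1,1,1,1,1,1,1,1,1,1])

```text
clock: 7.08
tool_pos: [0.499, 0.2647, 0.0943]
orientation: [3.14, 0.086, -0.0]
ft_force: [-0.6, 0.4, 0.3]
grip_width: 0.0333
```

```bash
python3 look.py 3 side; python3 - <<'E'
from h import *
s=pickle.load(open("side3.pkl","rb")); crop(s,250,280,150,140,4.2,"pics/c5.png")
E
```

```text
{'t': 7.13, 'pos': array([499. , 264.7,  94.4]), 'yaw': 3.03, 'tilt': array([-0.,  0.]), 'q': array([22.2,  9.6, 86.2,  0. , 84.2, 19.2]), 'F': array([0.7, 0.1, 0.1]), 'w': 33.2}
```

View pics/c5.png

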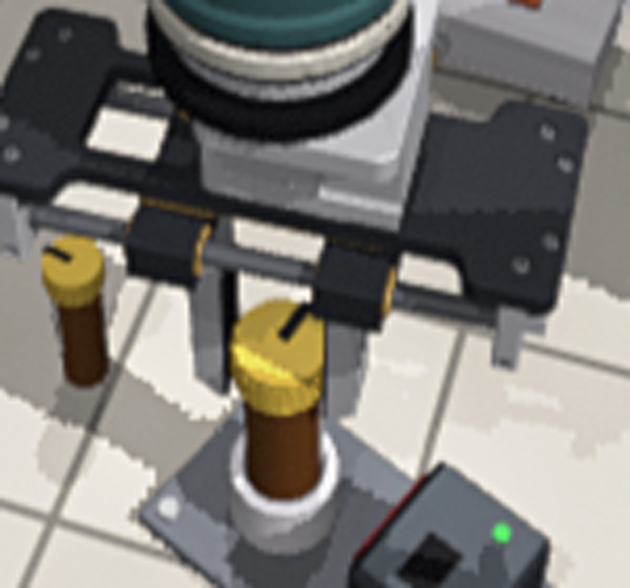

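>>> apply_moves(travel=[[0,0,0],[0,0,0],[0,0,0],[0,0,0],[0,0,0],[0,0,0],[0,0,0],[0,0,0],[0,0,0],[0,0,0]], rotation=[[0,0,1],[0,0,1],[0,0,1],[0,0,1],[0,0,1],[0,0,1],[0,0,1],[0,0,1],[0,0,1],[0,0,1]], fingers=[1,1,1,1,1,1,1,1,1,1])

```text
clock: 7.97
tool_pos: [0.499, 0.2646, 0.0944]
orientation: [2.981, -0.991, -0.0]
ft_force: [-0.3, -0.1, -0.4]
grip_width: 0.0331
```

>>> apply_moves(travel=[[0,0,0],[0,0,0],[0,0,0],[0,0,0],[0,0,0],[0,0,0],[0,0,0],[0,0,0],[0,0,0],[0,0,0]], rotation=[[0,0,1],[0,0,1],[0,0,1],[0,0,1],[0,0,1],[0,0,1],[0,0,1],[0,0,1],[0,0,1],[0,0,1]], fingers=[1,1,1,1,1,1,1,1,1,1])

```text
clock: 8.8
tool_pos: [0.4989, 0.2642, 0.0943]
orientation: [2.462, -1.95, 0.001]
ft_force: [1.2, -0.9, 0.1]
grip_width: 0.0331
```

>>> apply_moves(travel=[[0,0,0],[0,0,0],[0,0,0],[0,0,0],[0,0,0],[0,0,0],[0,0,0]], rotation=[[0,0,1],[0,0,1],[0,0,1],[0,0,1],[0,0,0.5],[0,0,0],[0,0,0]], fingers=[1,1,1,1,1,1,1])

```text
clock: 9.38
tool_pos: [0.4989, 0.2641, 0.0943]
orientation: [2.131, -2.307, 0.001]
ft_force: [-0.6, -2.2, -0.1]
grip_width: 0.0334
```

```bash
python3 look.py 4 side; python3 - <<'E'
from h import *
s=pickle.load(open("side4.pkl","rb")); crop(s,250,280,150,140,4.2,"pics/c6.png")
E
```

```text
{'t': 9.43, 'pos': array([498.9, 264.1,  94.3]), 'yaw': -94.57, 'tilt': array([-0.02, -0.06]), 'q': array([ 2.220e+01,  9.600e+00,  8.620e+01, -1.000e-01,  8.430e+01,
        1.168e+02]), 'F': array([ 0.3, -1.6,  0.3]), 'w': 33.4}
```

View pics/c6.png

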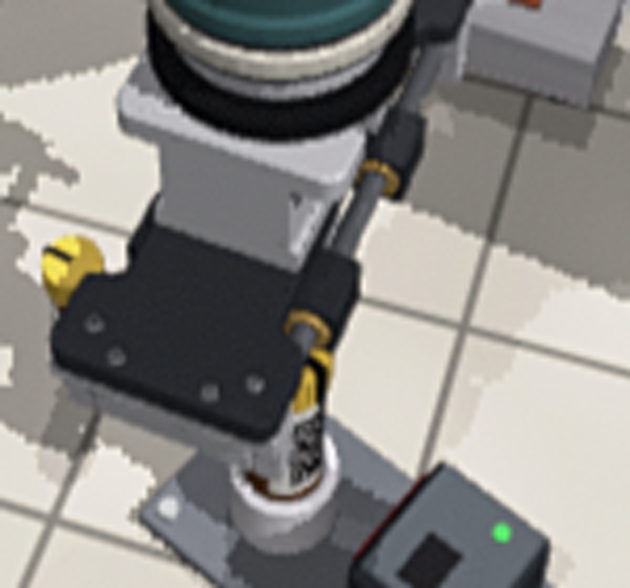

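>>> apply_moves(travel=[[0,0,0],[0,0,0],[0,0,0],[0,0,0],[0,0,0],[0,0,0],[0,0,0],[0,0,-0.2],[0,0,-0.8],[0,0,-1]], rotation=[[0,0,0],[0,0,0],[0,0,0],[0,0,0],[0,0,0],[0,0,0],[0,0,0],[0,0,0],[0,0,0],[0,0,0]], fingers=[0,0,0,0,0,0,0,0,0,0])

```text
clock: 10.27
tool_pos: [0.4967, 0.2637, 0.1718]
orientation: [2.124, -2.304, -0.005]
ft_force: [0.9, -0.2, 0.1]
grip_width: 0.0933
```

>>> apply_moves(travel=[[0,0,-1],[0.5,0,0],[0.9,0,0],[1,0,0],[1,0,0],[1,0,0],[0.9,0,0],[0.3,0,0]], rotation=[[0,0,0],[0,0,0],[0,0,0],[0,0,0],[0,0,0],[0,0,0],[0,0,0],[0,0,0]], fingers=[0,0,0,0,0,0,0,0])

```text
clock: 10.93
tool_pos: [0.4804, 0.0375, 0.2154]
orientation: [2.124, -2.314, 0.004]
ft_force: [0.5, 0.7, -0.2]
grip_width: 0.094
```

```bash
python3 look.py 5 side top; python3 - <<'E'
from h import *
t=pickle.load(open("top5.pkl","rb")); s=pickle.load(open("side5.pkl","rb"))
a=cv2.resize(t["img"][225:345,165:245],None,fx=5,fy=5,interpolation=cv2.INTER_CUBIC)
b=cv2.resize(s["img"][330:470,275:368],(400,600),interpolation=cv2.INTER_CUBIC)
cv2.imwrite("pics/c7.png",np.hstack([a,b]))
for nm,c in (("top",t),("side",s)):
  q=cloud(c).reshape(-1,3); k=(abs(q[:,2]-.123)<.006)&(abs(q[:,0]-.5)<.04)&(abs(q[:,1]-.262)<.04)
  (x,y),sz,an=cv2.minAreaRect((q[k][:,:2]).astype(np.float32)); print(nm,x,y,sz,stroke(c,np.array([x,y])))
E
```

```text
{'t': 11.03, 'pos': array([480.9,  39.8, 215.2]), 'yaw': -94.89, 'tilt': array([0.07, 0.01]), 'q': array([-2. , -3.8, 86.3,  0. , 97.4, 92.9]), 'F': array([-1.3,  0.2, -0.4]), 'w': 94.4}
top 0.49780967831611633 0.26593852043151855 (0.03306514397263527, 0.033783815801143646) (np.float64(156.6928383068987), np.int64(5))
side 0.49921149015426636 0.26591911911964417 (0.03337839990854263, 0.032543446868658066) (np.float64(163.528868155326), np.int64(17))
```

View pics/c7.png

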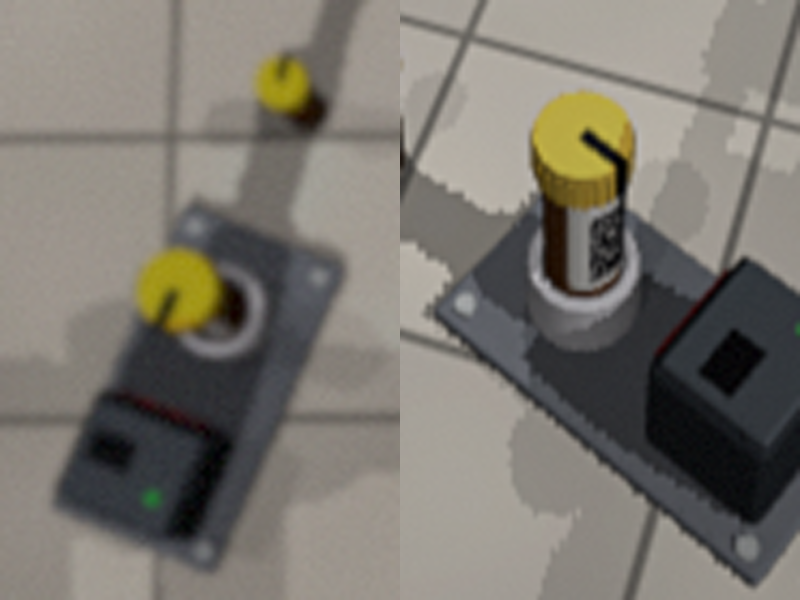

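```bash
python3 - <<'E'
from h import *
for n in (0,5):
  for nm in ("top","side"):
    c=pickle.load(open(f"{nm}{n}.pkl","rb"))
    ctr=np.array([.4985,.2650]); g=c["img"].astype(int).max(2); u0,v0=proj(c,[*ctr,.123]); P=[];W=[]
    for v in range(int(v0)-14,int(v0)+15):
      for u in range(int(u0)-14,int(u0)+15):
        p=onz(c,u,v,.123)[:2]
        if np.hypot(*(p-ctr))<.0135: P.append(p);W.append(max(0,130-g[v,u]))
    P=np.array(P);W=np.array(W,float); m=(P*W[:,None]).sum(0)/W.sum(); C=((P-m)*W[:,None]).T@(P-m); w,V=np.linalg.eigh(C); d=V[:,1]
    print(n,nm,W.sum(),np.degrees(np.arctan2(d[1],d[0])), (m-ctr)*1000, w)
s=pickle.load(open("side5.pkl","rb")); t=pickle.load(open("top5.pkl","rb"))
a,b=onz(s,275+587*93/400,330+135*93/400,.123),onz(s,275+621*93/400,330+159*93/400,.123);d=b-a;print("man side",np.degrees(np.arctan2(d[1],d[0])),np.linalg.norm(d))
# stand yaw: long edge left in side crop, red window edge; top long edges
def yaw(c,p,q,z):
    d=onz(c,*q,z)-onz(c,*p,z);return np.degrees(np.arctan2(d[1],d[0]))
f=93/400
print("stand side screws",yaw(s,(275+465*f-400*f*0-0*f,0),(1,1),.008) if 0 else yaw(s,(275+(464-400)*f,330+302*f),(275+(747-400)*f,330+545*f),.008))
print("top screws R",yaw(t,(165+318/5,225+275/5),(165+203/5,225+552/5),.008))
# minAreaRect plate from side, before (0) with tight mask
for n in (0,5):
  for nm in ("top","side"):
    c=pickle.load(open(f"{nm}{n}.pkl","rb")); q=cloud(c).reshape(-1,3)
    for z0,lo in((.008,.003),(.071,.003)):
      k=(abs(q[:,2]-z0)<lo); e=q[:,:2]-[.4665,.277]; a=np.radians(158); X=e@[np.cos(a),np.sin(a)];Y=e@[-np.sin(a),np.cos(a)]
      k&=(abs(X)<.082)&(abs(Y)<.047)
      if z0>.05:k&=X>.005
      (x,y),sz,an=cv2.minAreaRect((q[k][:,:2]*1000).astype(np.float32)); print(n,nm,z0,k.sum(),x,y,sz,an)
E
```

```text
0 top 782.0 106.19341228510922 [ 2.83879987 -6.91045545] [0.00222432 0.00931444]
0 side 1931.0 108.26001416054272 [ 3.42527585 -7.20098356] [0.00252737 0.02041344]
5 top 720.0 158.01530793257334 [-6.51152058  3.49726469] [0.00153618 0.00788011]
5 side 2493.0 156.6831708790438 [-5.72347636  2.57924352] [0.00329673 0.04260412]
man side 155.75395194426477 0.013215821346391323
stand side screws 156.95392431549723
top screws R 158.54385226046583
0 top 0.008 940 469.9198303222656 279.54339599609375 (88.32569885253906, 158.33267211914062) 68.76122283935547
0 top 0.071 406 428.8175048828125 292.9605407714844 (51.935787200927734, 47.367340087890625) 68.21858215332031
0 side 0.008 2183 467.4432373046875 278.47998046875 (81.48334503173828, 150.3331298828125) 67.66615295410156
0 side 0.071 1034 429.4600524902344 293.94635009765625 (50.14712142944336, 44.0499382019043) 67.12212371826172
5 top 0.008 950 464.80389404296875 277.12725830078125 (92.2562255859375, 160.54942321777344) 67.96329498291016
5 top 0.071 391 428.19061279296875 293.1470031738281 (54.230125427246094, 47.08433532714844) 68.1165771484375
5 side 0.008 2183 467.3138732910156 278.3013000488281 (80.48062133789062, 149.92947387695312) 67.32243347167969
5 side 0.071 1028 429.4586486816406 293.87396240234375 (50.25471115112305, 44.575233459472656) 67.77873992919922
```

The stroke direction measures about 157.5° against the stand's x at about 157.7°, so the barcode faces the window and the tube stands free. Next is the filter head.

```bash
python3 -c "
from h import *
from cell import r
S=tstate(r.get_state());print(S)
print(totool(np.array([454.8,-290.2,130])-S['pos'],S['yaw']))"
```

```text
{'t': 11.03, 'pos': array([480.9,  39.8, 215.2]), 'yaw': -94.89, 'tilt': array([0.07, 0.01]), 'q': array([-2. , -3.8, 86.3,  0. , 97.4, 92.9]), 'F': array([-1.3,  0.2, -0.4]), 'w': 94.4}
[ 8.27559263 -0.05312995  2.13      ]
```

>>> apply_moves(travel=[[0.5,0,0],[0.9,0,0],[1,0,0],[1,0,0],[1,0,0],[1,0,0],[1,0,0.2],[0.9,-0.05,0.4],[0.7,0,0.6],[0.28,0,0.6]], rotation=[[0,0,0],[0,0,0],[0,0,0],[0,0,0],[0,0,0],[0,0,0],[0,0,0],[0,0,0],[0,0,0],[0,0,0]], fingers=[0,0,0,0,0,0,0,0,0,0])

```text
clock: 11.87
tool_pos: [0.4573, -0.2914, 0.1424]
orientation: [-2.128, 2.311, -0.005]
ft_force: [-0.2, -0.2, -0.3]
grip_width: 0.094
```

>>> apply_moves(travel=[[0,0,0.3],[0,0,0],[0,0,0],[0,0,0],[0,0,0],[0,0,0]], rotation=[[0,0,-1],[0,0,-1],[0,0,-1],[0,0,-0.43],[0,0,0],[0,0,0]], fingers=[0,0,0,0,0,0])

```text
clock: 12.37
tool_pos: [0.4572, -0.2876, 0.1305]
orientation: [-2.391, 2.037, -0.0]
ft_force: [0.4, 0.1, 0.7]
grip_width: 0.0938
```

```bash
python3 look.py 6 side; python3 - <<'E'
from h import *
from cell import r
S=tstate(r.get_state())
print(totool(np.array([454.8,-290.2,18])-S['pos'],S['yaw']))
s=pickle.load(open("side6.pkl","rb")); crop(s,320,110,160,120,5,"pics/c8.png")
E
```

```text
{'t': 12.42, 'pos': array([ 457. , -287.9,  130.6]), 'yaw': -80.88, 'tilt': array([0.03, 0.02]), 'q': array([-38.2,   5.3,  86.8,   0. ,  87.9,  42.6]), 'F': array([ 0.6,  0.1, -0.6]), 'w': 94.4}
[0.04805547 0.06341863 2.815     ]
```

View pics/c8.png

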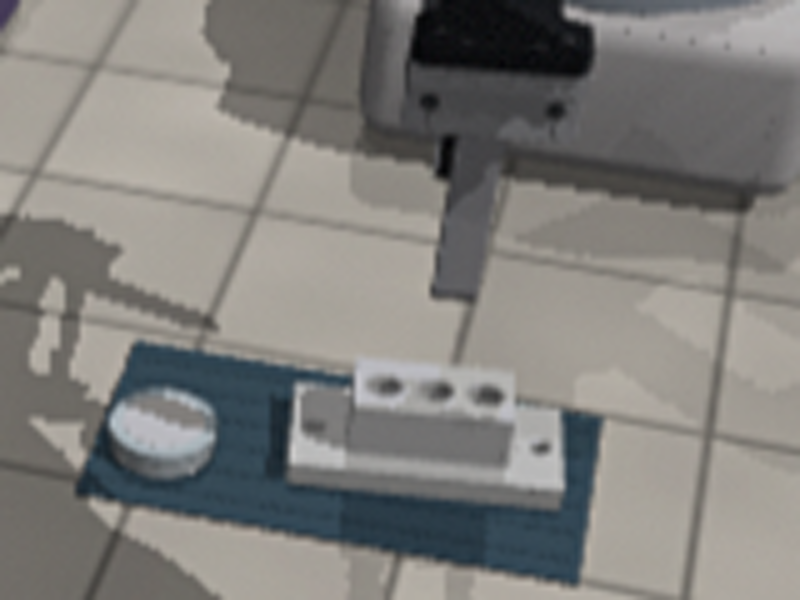

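>>> apply_moves(travel=[[0.05,0.065,0.5],[0,0,0.7],[0,0,0.7],[0,0,0.5],[0,0,0.3],[0,0,0.06],[0,0,0],[0,0,0]], rotation=[[0,0,0],[0,0,0],[0,0,0],[0,0,0],[0,0,0],[0,0,0],[0,0,0],[0,0,0]], fingers=[0,0,0,0,0,0,0,0])

```text
clock: 13.08
tool_pos: [0.4548, -0.2918, 0.0215]
orientation: [-2.39, 2.039, -0.004]
ft_force: [-0.5, 0.1, -0.1]
grip_width: 0.0939
```

```bash
python3 look.py 7 side; python3 - <<'E'
from h import *
s=pickle.load(open("side7.pkl","rb")); crop(s,320,110,160,120,5,"pics/c9.png")
E
```

```text
{'t': 13.13, 'pos': array([ 455. , -292.1,   22. ]), 'yaw': -80.94, 'tilt': array([ 0.16, -0.13]), 'q': array([-38.7,  10. ,  94.5,   0. ,  75.3,  42.2]), 'F': array([ 0.8, -0.8,  0.3]), 'w': 94.0}
```

View pics/c9.png

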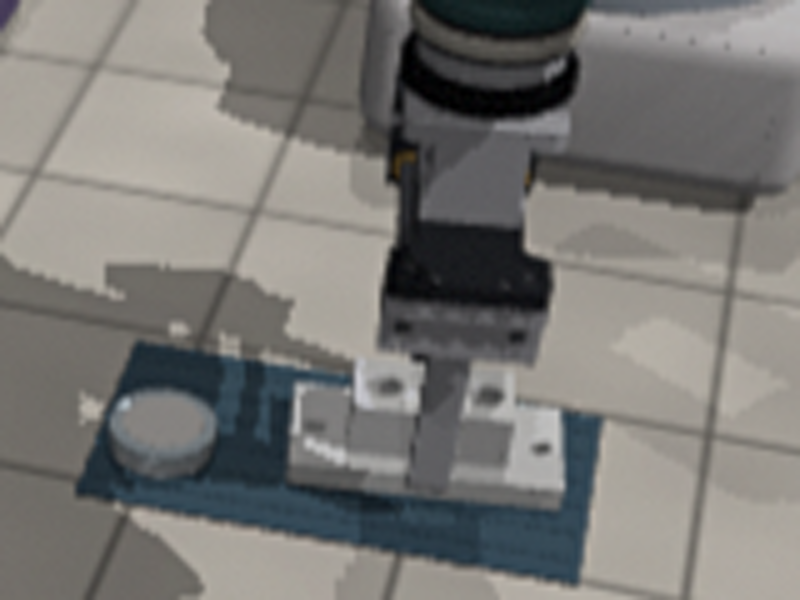

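>>> apply_moves(travel=[[-0.03,0,0.08],[0,0,0],[0,0,0],[0,0,0],[0,0,0],[0,0,0],[0,0,0],[0,0,0],[0,0,0],[0,0,0]], rotation=[[0,0,0],[0,0,0],[0,0,0],[0,0,0],[0,0,0],[0,0,0],[0,0,0],[0,0,0],[0,0,0],[0,0,0]], fingers=[0,0,1,1,1,1,1,1,1,1])

```text
clock: 13.97
tool_pos: [0.4535, -0.2902, 0.0169]
orientation: [2.39, -2.039, 0.0]
ft_force: [0.1, -2.6, 0.2]
grip_width: 0.0443
```

>>> apply_moves(travel=[[0,0,0],[0,0,0],[0,0,0],[0,0,0]], rotation=[[0,0,0],[0,0,0],[0,0,0],[0,0,0]], fingers=[1,1,1,1])

```text
clock: 14.3
tool_pos: [0.4536, -0.2903, 0.0169]
orientation: [2.39, -2.039, 0.001]
ft_force: [1.0, -2.2, -0.6]
grip_width: 0.0396
```

```bash
python3 -c "
from h import *
from cell import r
print(tstate(r.get_state()))"
```

```text
{'t': 14.3, 'pos': array([ 453.6, -290.3,   16.9]), 'yaw': -80.94, 'tilt': array([ 0.01, -0.03]), 'q': array([-38.6,  10.1,  94.9,  -0. ,  74.9,  42.3]), 'F': array([ 1. , -2.2, -0.6]), 'w': 39.6}
```

```bash
python3 -c "
from h import *
print(totool(np.array([494.7,-9.7,117])-[453.6,-290.3,16.9],-80.94))"
```

```text
[-6.76568166 -2.11932371 -2.5025    ]
```

>>> apply_moves(travel=[[0,0,-0.2],[0,0,-0.5],[0,0,-0.7],[0,0,-0.7],[0,0,-0.4],[0,0,0]], rotation=[[0,0,0],[0,0,0],[0,0,0],[0,0,0],[0,0,0],[0,0,0]], fingers=[1,1,1,1,1,1])

```text
clock: 14.8
tool_pos: [0.4556, -0.2914, 0.1219]
orientation: [-2.39, 2.038, -0.013]
ft_force: [0.9, -0.1, -2.2]
grip_width: 0.0395
```

>>> apply_moves(travel=[[-0.3,-0.1,0],[-0.6,-0.18,0],[-0.8,-0.25,0],[-0.9,-0.28,0],[-0.9,-0.28,0],[-0.9,-0.28,0],[-0.9,-0.28,0],[-0.8,-0.25,0],[-0.5,-0.17,0],[-0.17,-0.05,0]], rotation=[[0,0,0],[0,0,0],[0,0,0],[0,0,0],[0,0,0],[0,0,0],[0,0,0],[0,0,0],[0,0,0],[0,0,0]], fingers=[1,1,1,1,1,1,1,1,1,1])

```text
clock: 15.63
tool_pos: [0.4925, -0.0049, 0.1141]
orientation: [2.394, -2.033, -0.009]
ft_force: [-0.1, 0.5, -2.6]
grip_width: 0.0396
```

>>> apply_moves(travel=[[0,0,0],[0,0,0],[0,0,0],[0,0,0],[0,0,0],[0,0,0],[0,0,0],[0,0,0]], rotation=[[0,0,0.7],[0,0,1],[0,0,1],[0,0,0.7],[0,0,0.36],[0,0,0],[0,0,0],[0,0,0]], fingers=[1,1,1,1,1,1,1,1])

```text
clock: 16.3
tool_pos: [0.4937, -0.0093, 0.1158]
orientation: [2.102, -2.333, -0.002]
ft_force: [0.1, -0.1, -1.9]
grip_width: 0.0399
```

```bash
python3 look.py 8 side top; python3 - <<'E'
from h import *
t=pickle.load(open("top8.pkl","rb")); s=pickle.load(open("side8.pkl","rb"))
a=cv2.resize(t["img"][230:340,285:375],(400,489),interpolation=cv2.INTER_CUBIC)
b=cv2.resize(s["img"][200:310,305:395],(400,489),interpolation=cv2.INTER_CUBIC)
b=cv2.resize(s["img"][200:310,310:430],(533,489),interpolation=cv2.INTER_CUBIC)
cv2.imwrite("pics/c10.png",b)
cv2.imwrite("pics/c11.png",a)
E
```

```text
{'t': 16.4, 'pos': array([494.2,  -9.4, 116.3]), 'yaw': -95.97, 'tilt': array([-0.06,  0.  ]), 'q': array([-7.7, -0. , 94. , -0. , 86.1, 88.3]), 'F': array([ 0. ,  0. , -3.4]), 'w': 39.4}
```

View pics/c10.png

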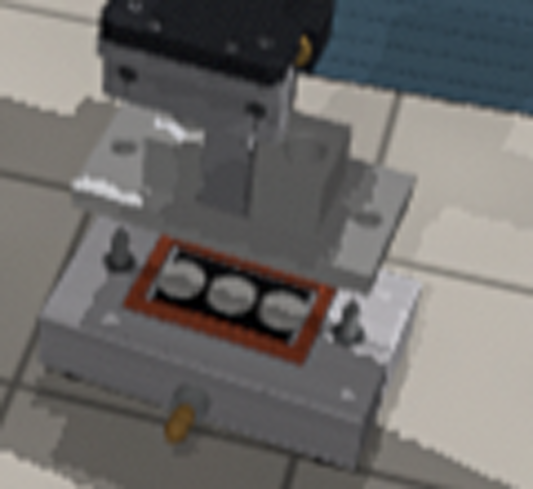

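View pics/c11.png

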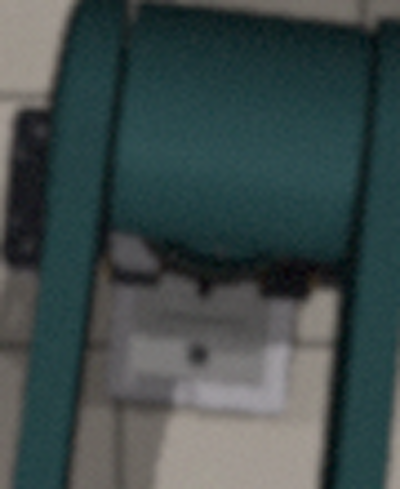

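```bash
python3 - <<'E'
from h import *
s=pickle.load(open("side8.pkl","rb")); s0=pickle.load(open("side0.pkl","rb"))
f=120/533
H=[onz(s,310+u*f,200+v*f,.1144)*1000 for u,v in((123,147),(369,217))]
for o in range(1):pass
D=[onz(s,310+u*f,200+v*f,.061)*1000 for u,v in((121,230),(351,303))]
for n,A in(("holes",H),("dowels",D)):
    d=A[0]-A[1]; print(n,A,"mid",(A[0]+A[1])/2,np.linalg.norm(d),np.degrees(np.arctan2(d[1],d[0])))
# flange & block cloud, base cloud
q=cloud(s).reshape(-1,3)
for z0,lo in((.1144,.003),(.040,.002)):
    k=(abs(q[:,2]-z0)<lo)&(abs(q[:,0]-.494)<.09)&(abs(q[:,1]+.01)<.06)
    if z0>.1: pass
    (x,y),sz,an=cv2.minAreaRect((q[k][:,:2]*1000).astype(np.float32)); print(z0,k.sum(),x,y,sz,an)
b=cv2.resize(s["img"][225:310,310:430],(800,567),interpolation=cv2.INTER_CUBIC);cv2.imwrite("pics/c12.png",b)
E
```

```text
holes [array([548.2073246 , -11.39292507, 114.4       ]), array([440.48569432,  -1.74891657, 114.4       ])] mid [494.34650946  -6.57092082 114.4       ] 108.1524689109053 -5.115887716156975
dowels [array([548.40501921, -14.82168435,  61.        ]), array([442.20475596,  -2.70618018,  61.        ])] mid [495.30488759  -8.76393227  61.        ] 106.88910774417698 -6.508261757079485
0.1144 845 495.3930969238281 -7.246479034423828 (65.9644546508789, 130.97242736816406) 84.88451385498047
0.04 1574 495.94378662109375 -8.995479583740234 (91.14244842529297, 149.0767059326172) 84.02989196777344
```

View pics/c12.png

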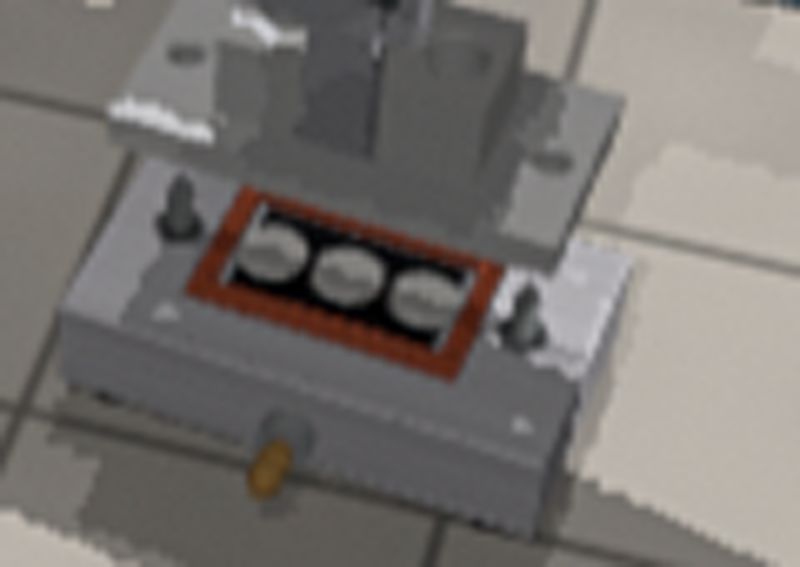

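```bash
python3 -c "
from h import *
print(totool(np.array([.7,-1.5,-34]),-95.97))"
```

```text
[ 0.03547648 -0.02130538  0.85      ]
```

>>> apply_moves(travel=[[0.035,-0.02,0.2],[0,0,0.3],[0,0,0.25],[0,0,0.1],[0,0,0],[0,0,0]], rotation=[[0,0,0.2],[0,0,0],[0,0,0],[0,0,0],[0,0,0],[0,0,0]], fingers=[1,1,1,1,1,1])

```text
clock: 16.9
tool_pos: [0.4948, -0.0107, 0.082]
orientation: [2.086, -2.348, -0.002]
ft_force: [0.1, -0.2, -2.4]
grip_width: 0.0398
```

```bash
python3 look.py 9 side; python3 - <<'E'
from h import *
from cell import r
s=pickle.load(open("side9.pkl","rb")); s0=pickle.load(open("side0.pkl","rb"))
S=tstate(r.get_state()); zf=S["pos"][2]/1000-.0019; print(zf)
for nm,c,zs in(("now",s,(zf,.04)),("s0",s0,(.04,))):
  q=cloud(c).reshape(-1,3)
  for z0 in zs:
    k=(abs(q[:,2]-z0)<.0025)&(abs(q[:,0]-.494)<.09)&(abs(q[:,1]+.01)<.06)
    (x,y),sz,an=cv2.minAreaRect((q[k][:,:2]*1000).astype(np.float32)); print(nm,z0,k.sum(),x,y,sz,an,np.median(q[k][:,2]))
b=cv2.resize(s["img"][215:305,310:430],(800,600),interpolation=cv2.INTER_CUBIC);cv2.imwrite("pics/c13.png",b)
E
```

```text
{'t': 16.95, 'pos': array([495.3, -10.8,  82.8]), 'yaw': -96.77, 'tilt': array([-0., -0.]), 'q': array([-7.8,  1.4, 96.5, -0. , 82.1, 89. ]), 'F': array([ 0.8, -0.6, -2.5]), 'w': 39.9}
0.0809
now 0.0809 676 496.5078430175781 -8.499778747558594 (66.95915985107422, 130.09786987304688) 83.45059967041016 0.07971346575095695
now 0.04 1132 495.8246765136719 -8.33492660522461 (90.43444061279297, 150.59356689453125) 84.98387145996094 0.03954042223311627
s0 0.04 2091 495.7054748535156 -9.53329086303711 (92.42989349365234, 149.4219512939453) 83.72276306152344 0.03979417112068673
```

View pics/c13.png

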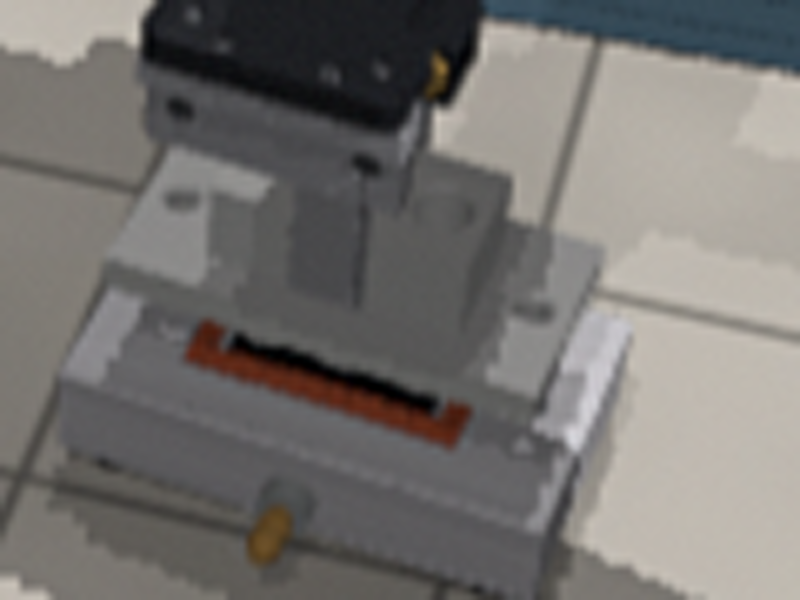

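```bash
python3 - <<'E'
from h import *
s=pickle.load(open("side9.pkl","rb")); f=.15
def rep(n,pts,y0,z,x0=310):
    A=[onz(s,x0-.43+u*f,y0-.43+v*f,z)*1000 for u,v in pts]; d=A[0]-A[1]; print(n,((A[0]+A[1])/2).round(2),np.linalg.norm(d).round(1),np.degrees(np.arctan2(d[1],d[0])).round(2))
for z in(.0795,.0809): rep("holes",((182,198),(533,310)),215,z)
rep("tips",((181,176),(525,290)),225,.061)
rep("bases",((180,229),(525,336)),225,.040)
rep("tips from s0",((0,0),(1,1)),225,.061)
s0=pickle.load(open("side0.pkl","rb")); cv2.imwrite("pics/c14.png",cv2.resize(s0["img"][230:310,310:417],(800,598),interpolation=cv2.INTER_CUBIC))
E
```

```text
holes [496.87 -10.06  79.5 ] 107.6 -7.0
holes [496.63  -8.68  80.9 ] 107.3 -7.0
tips [496.79  -9.68  61.  ] 107.4 -7.5
bases [495.45  -9.9   40.  ] 108.2 -5.65
tips from s0 [626.2  -74.54  61.  ] 0.6 -37.95
```

View pics/c14.png

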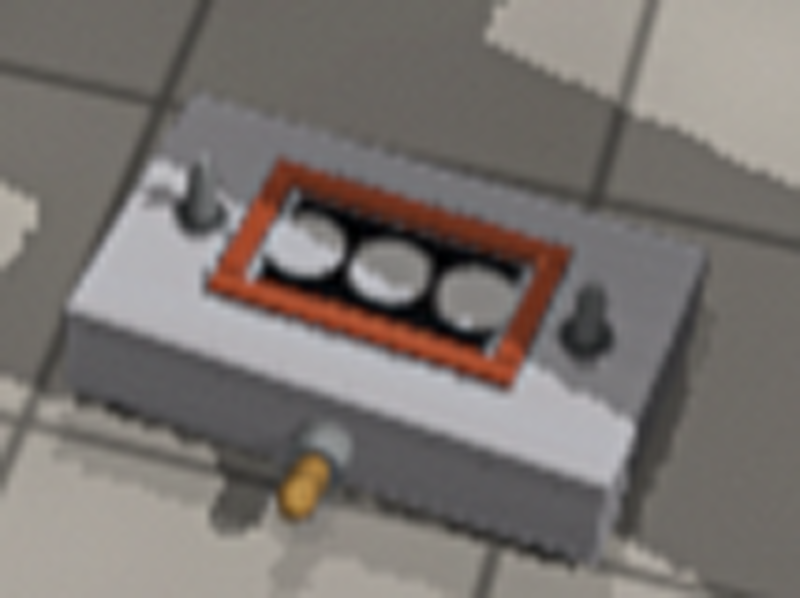

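>>> apply_moves(travel=[[0,0.012,0.05],[0,0,0.1],[0,0,0.08],[0,0,0.05],[0,0,0.04],[0,0,0.03],[0,0,0]], rotation=[[0,0,-0.12],[0,0,0],[0,0,0],[0,0,0],[0,0,0],[0,0,0],[0,0,0]], fingers=[1,1,1,1,1,1,1])

```text
clock: 17.53
tool_pos: [0.4945, -0.0107, 0.0685]
orientation: [2.096, -2.34, -0.001]
ft_force: [-0.2, 0.4, -2.7]
grip_width: 0.0395
```

>>> apply_moves(travel=[[0,0,0.05],[0,0,0.06],[0,0,0.05],[0,0,0]], rotation=[[0,0,0],[0,0,0],[0,0,0],[0,0,0]], fingers=[1,1,1,1])

```text
clock: 17.87
tool_pos: [0.4945, -0.0108, 0.0619]
orientation: [2.096, -2.34, -0.0]
ft_force: [0.5, 0.0, -3.4]
grip_width: 0.0399
```

```bash
python3 look.py 10 side; python3 - <<'E'
from h import *
from cell import r
s=pickle.load(open("side10.pkl","rb")); print(r.get_state()["moment"])
b=cv2.resize(s["img"][215:305,310:430],(800,600),interpolation=cv2.INTER_CUBIC);cv2.imwrite("pics/c15.png",b)
E
```

```text
{'t': 17.92, 'pos': array([494.5, -10.8,  62.1]), 'yaw': -96.3, 'tilt': array([-0.03, -0.01]), 'q': array([-7.8,  2.3, 98. , -0. , 79.7, 88.5]), 'F': array([ 0.4, -1. , -2.9]), 'w': 39.7}
[-0.10286713  0.0643448   0.0682038 ]
```

View pics/c15.png

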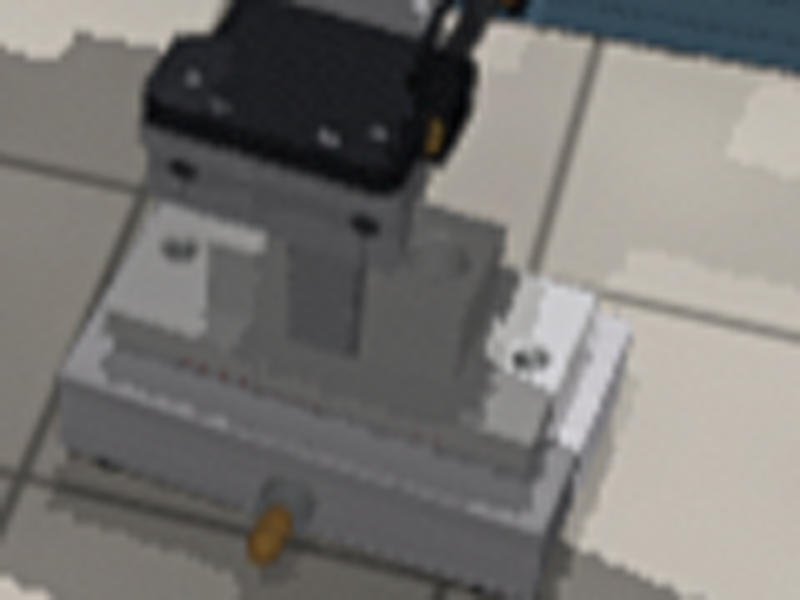

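Dowel tips show inside both holes at (180,247) and (530,358), with no side load. Pressing down in small steps.

>>> apply_moves(travel=[[0,0,0.05],[0,0,0.05],[0,0,0.04],[0,0,0]], rotation=[[0,0,0],[0,0,0],[0,0,0],[0,0,0]], fingers=[1,1,1,1])

```text
clock: 18.25
tool_pos: [0.4948, -0.0109, 0.0572]
orientation: [2.096, -2.34, 0.001]
ft_force: [-0.9, -1.1, 1.3]
grip_width: 0.0397
```

>>> apply_moves(travel=[[0,0,0.03],[0,0,0.03],[0,0,0],[0,0,0]], rotation=[[0,0,0],[0,0,0],[0,0,0],[0,0,0]], fingers=[1,1,1,1])

```text
clock: 18.58
tool_pos: [0.4948, -0.0108, 0.0553]
orientation: [-2.096, 2.34, -0.001]
ft_force: [-3.1, -1.2, 5.0]
grip_width: 0.0398
```

>>> apply_moves(travel=[[0,0,0.03],[0,0,0.03],[0,0,0],[0,0,0]], rotation=[[0,0,0],[0,0,0],[0,0,0],[0,0,0]], fingers=[1,1,1,1])

```text
clock: 18.92
tool_pos: [0.4949, -0.0109, 0.0539]
orientation: [-2.096, 2.34, -0.001]
ft_force: [-6.0, -1.0, 10.0]
grip_width: 0.0395
```

>>> apply_moves(travel=[[0,0,0.03],[0,0,0],[0,0,0]], rotation=[[0,0,0],[0,0,0],[0,0,0]], fingers=[1,1,1])

```text
clock: 19.17
tool_pos: [0.4949, -0.0109, 0.0539]
orientation: [-2.096, 2.34, -0.002]
ft_force: [-7.5, 0.4, 15.7]
grip_width: 0.04
```

>>> apply_moves(travel=[[0,0.015,0.01],[0,0,0],[0,0,0],[0,0,0]], rotation=[[0,0,0],[0,0,0],[0,0,0],[0,0,0]], fingers=[1,1,1,1])

```text
clock: 19.5
tool_pos: [0.4949, -0.0109, 0.0539]
orientation: [-2.095, 2.339, -0.003]
ft_force: [-6.5, 0.4, 15.0]
grip_width: 0.0395
```

```bash
python3 look.py 11 side; python3 - <<'E'
from h import *
from cell import r
s=pickle.load(open("side11.pkl","rb")); print(r.get_state()["moment"])
q=cloud(s).reshape(-1,3); e=q[:,:2]-[.4955,-.0095]; a=np.radians(-6); X=e@[np.cos(a),np.sin(a)]; Y=e@[-np.sin(a),np.cos(a)]
for n,k in (("flange -x",(X>-.062)&(X<-.042)&(abs(Y)<.028)),("flange +x",(X<.062)&(X>.042)&(abs(Y)<.028)),("base front",(abs(X)<.07)&(Y>.035)&(Y<.042)),("base -x",(X<-.068)&(X>-.073)&(abs(Y)<.03))):
    k&=(q[:,2]>.035)&(q[:,2]<.07); print(n,k.sum(),np.median(q[k][:,2])*1000)
k=(abs(q[:,2]-.123)<.006)&(abs(q[:,0]-.5)<.04)&(abs(q[:,1]-.262)<.04); print("cap",q[k].mean(0))
b=cv2.resize(s["img"][215:305,310:430],(800,600),interpolation=cv2.INTER_CUBIC);cv2.imwrite("pics/c16.png",b)
E
```

```text
{'t': 19.55, 'pos': array([494.9, -10.9,  53.9]), 'yaw': -96.29, 'tilt': array([ 0.13, -0.04]), 'q': array([-7.8,  2.6, 98.7, -0. , 78.6, 88.5]), 'F': array([-6.7, -1. , 15.6]), 'w': 39.7}
[-0.04661859  1.46477483  0.01851508]
flange -x 220 51.61143153386211
flange +x 136 51.75515033104627
base front 197 39.3296418378809
base -x 61 39.29720943429626
cap [0.49883042 0.26716932 0.12223089]
```

View pics/c16.png

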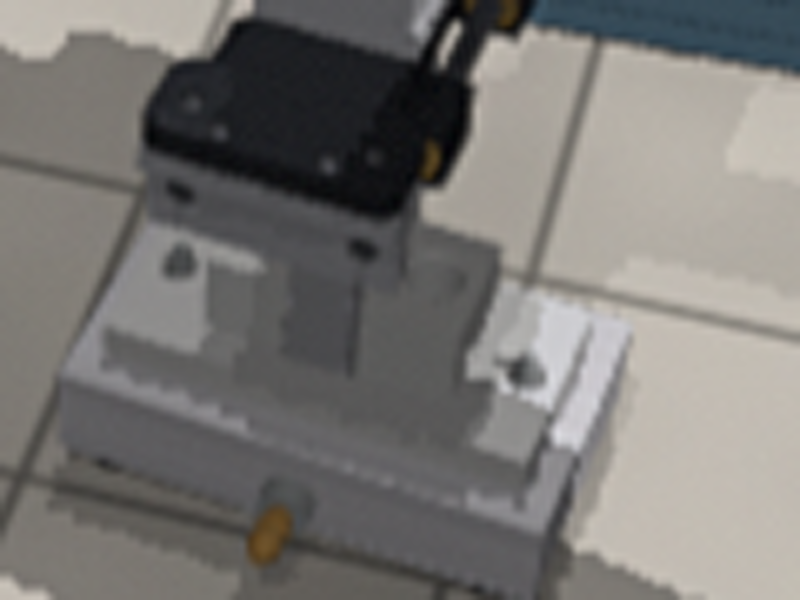

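View pics/side11.png

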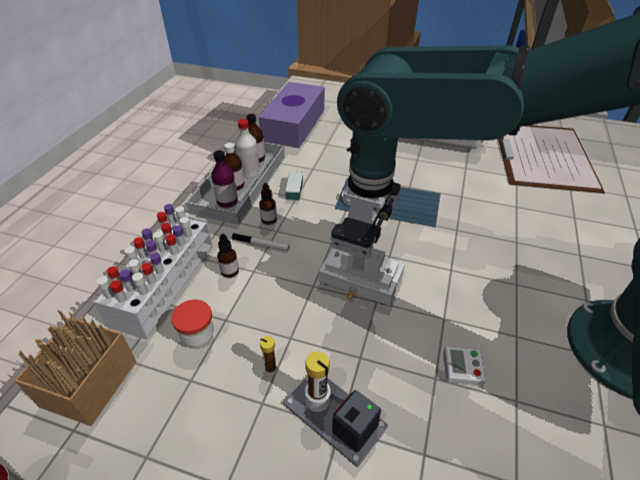

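>>> apply_moves(travel=[[0,0.03,0.015],[0,0,0],[0,0,0],[0,0,0],[0,0,0],[0,0,0]], rotation=[[0,0,0],[0,0,0],[0,0,0],[0,0,0],[0,0,0],[0,0,0]], fingers=[1,1,1,1,1,1])

```text
clock: 20.05
tool_pos: [0.4949, -0.0109, 0.0538]
orientation: [-2.094, 2.338, -0.007]
ft_force: [-4.7, -1.1, 16.2]
grip_width: 0.0398
```

```bash
python3 look.py 12 side; python3 - <<'E'
from h import *
s=pickle.load(open("side12.pkl","rb"))
q=cloud(s).reshape(-1,3); e=q[:,:2]-[.4955,-.0095]; a=np.radians(-6); X=e@[np.cos(a),np.sin(a)]; Y=e@[-np.sin(a),np.cos(a)]
for n,k in (("flange -x",(X>-.062)&(X<-.042)&(abs(Y)<.028)),("flange +x",(X<.062)&(X>.042)&(abs(Y)<.028)),("base front",(abs(X)<.07)&(Y>.035)&(Y<.042))):
    k&=(q[:,2]>.035)&(q[:,2]<.07); print(n,k.sum(),np.median(q[k][:,2])*1000,q[k][:,2].mean()*1000)
E
```

```text
{'t': 20.1, 'pos': array([494.9, -10.9,  53.9]), 'yaw': -96.29, 'tilt': array([ 0.3 , -0.06]), 'q': array([-7.8,  2.5, 98.8, -0. , 78.4, 88.5]), 'F': array([-4.7,  0.1, 15.8]), 'w': 39.9}
flange -x 221 51.46172134533566 51.69146516729864
flange +x 136 51.70168653751117 52.01969431334967
base front 197 39.4547726208514 39.38625588987222
```

>>> apply_moves(travel=[[0,0,0],[0,0,0],[0,0,0],[0,0,0]], rotation=[[-0.1,0,0],[0,0,0],[0,0,0],[0,0,0]], fingers=[1,1,1,1])

```text
clock: 20.43
tool_pos: [0.4948, -0.0109, 0.0539]
orientation: [2.095, -2.339, -0.002]
ft_force: [-7.4, -0.6, 15.9]
grip_width: 0.0402
```

```bash
python3 -c "
from h import *
from cell import r
s=r.get_state();print(tstate(s),s['moment'])"
```

```text
{'t': 20.43, 'pos': array([494.8, -10.9,  53.9]), 'yaw': -96.29, 'tilt': array([-0.1 , -0.02]), 'q': array([-7.8,  2.8, 98.5, -0. , 78.8, 88.5]), 'F': array([-7.4, -0.6, 15.9]), 'w': 40.2} [-0.10375336  0.94342141 -0.03014896]
```

>>> apply_moves(travel=[[0,0,0.02],[0,0,0],[0,0,0],[0,0,0],[0,0,0],[0,0,0]], rotation=[[0.02,0,0],[0,0,0],[0,0,0],[0,0,0],[0,0,0],[0,0,0]], fingers=[1,1,1,1,1,1])

```text
clock: 20.93
tool_pos: [0.4949, -0.0109, 0.0539]
orientation: [2.096, -2.34, 0.0]
ft_force: [-8.1, -0.8, 20.3]
grip_width: 0.0394
```

```bash
python3 look.py 13 side top; python3 - <<'E'
from h import *
s=pickle.load(open("side13.pkl","rb"))
q=cloud(s).reshape(-1,3); e=q[:,:2]-[.4955,-.0095]; a=np.radians(-6); X=e@[np.cos(a),np.sin(a)]; Y=e@[-np.sin(a),np.cos(a)]
for n,k in (("flange -x",(X>-.062)&(X<-.042)&(abs(Y)<.028)),("flange +x",(X<.062)&(X>.042)&(abs(Y)<.028)),("base front",(abs(X)<.07)&(Y>.035)&(Y<.042))):
    k&=(q[:,2]>.035)&(q[:,2]<.07); print(n,k.sum(),np.median(q[k][:,2])*1000,q[k][:,2].mean()*1000)
E
```

```text
{'t': 21.03, 'pos': array([494.9, -10.9,  53.8]), 'yaw': -96.29, 'tilt': array([-0.01, -0.03]), 'q': array([-7.8,  2.7, 98.6, -0. , 78.7, 88.5]), 'F': array([-7.9, -0.3, 20.1]), 'w': 39.6}
flange -x 224 51.45307934606841 51.65595822397706
flange +x 136 51.511762721389466 51.86876992967058
base front 207 39.270037795681056 39.2898262921526
```

View pics/top13.png

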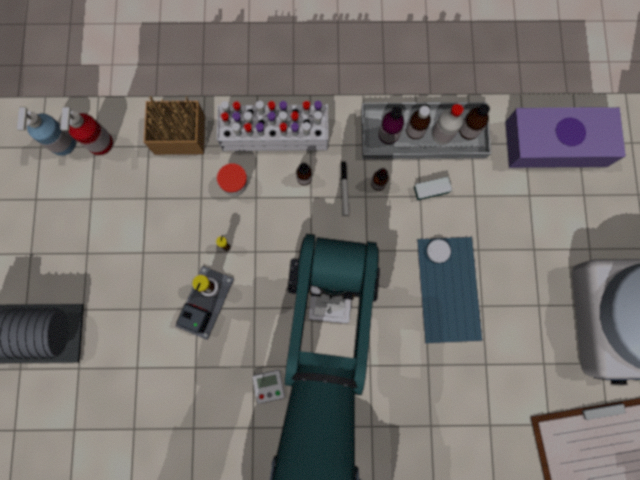

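The bystanders, including the dish at (439,251) and the decoy at (223,243), are where they started. The head is flush and level with about 20 N of push, so I'm handing in.

```bash
python3 -c "
from cell import r
print(r.sign_off())"
```

```text
the job is handed in; nothing more can be done
None
```

Both parts are done and the job is handed in at about 21 s, with the arm still pressing the filter head down. No verdict was reported.

- **Tube:** I gripped the larger tube, the one in the cup, by its cap, turned it about 132° and released it. The cap stroke then measured about 157–158°, and the stand's axis about 157–158.5°, so the barcode faces the window. An earlier, cruder stroke estimate from the cap's centre scattered by a few degrees (156.7° in one view, 163.5° in the other). The line fit agreed in both views. The tube was still upright in its cup at the last look.
- **Filter head:** It sits over both dowels, wells up. At the end the tool stayed at a height of 53.8–53.9 mm while the upward push rose from 10 to 20 N, so it is resting on metal. The flange top is level end to end within about 0.1–0.2 mm and about 12.2 mm above the base top, against a flange thickness of 12 mm.
- **Not perfect:** A sideways load of about 8 N on the dowels remained. My attempt to relieve it tilted the tool by 0.3°, so I corrected the tilt and left the load.
- **Bystanders:** They look unmoved in the last top view.

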